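Load the wide amber jar on the sampler's sprung lift

TASK

Take the squat, wide amber jar (the widest of the four amber glass pieces) and stand it upright in the round pad of the white loading lift. Then push it straight down with the pad and hold it there until the spring latch catches, so that the pad stays down with the jar on it when you let go.

Things in the scene. Friction and masses are not known exactly. Their poses are not given: they have to be found in the camera images.
- jar: The jar to load: squat, amber glass, flat black screw cap (its top 18 mm), 54 mm diameter throughout, 64 mm tall, 110 to 225 g. Origin: centre of its underside, z up. Near it stand three narrower amber pieces with black caps (40 mm wide and 95 tall, 40 wide and 64 tall, 26 wide and 50 tall), centres 115 mm or more apart.
- pad_centre (a point): Floor centre of the lift's round aluminium pad, moving with it; z up, x towards the latch. Floor 80 mm diameter, 80 mm above the desk when up; rim 4 mm high, 3 mm thick. White base 200 x 140 x 40 mm. White latch post, 61 to 95 mm from the centre along x, 50 mm wide, top 90 mm above the desk; nothing else of the lift is higher than the pad.
- pad (a joint): Travel of the sprung pad, m: 0 up, grows going down, end stop 0.028. Spring 9 N at the top, 15 N at the stop; the jar's weight does not move it. Just past 0.020 the latch tongue slips over the pad's tab (allow half a second); once released the pad then stays near 0.020. Released sooner, it springs back up. Press to 0.023 to 0.027.
- latch (a joint): Slide of the steel latch tongue in the post, m: 0 when fully out (at rest, or caught over the tab), up to about 0.006 while the tab pushes it back on the way down.
Mind the look-alikes: they are no part of the job. Leave any red or turquoise look-alike of the jar alone. What is shaped like the part that bears pad_centre but green is not meant.

How it is judged:
By the outcome, as a careful person would: the job done as asked, in the order asked, and still so for the second after the job is handed in, with the robot touching nothing.
It also fails if it takes over 48 s, if anything falls off the work surface, if the arm or the gripper's body presses on something with over 40 N, if the wrist force passes 120 N, or if a joint passes its speed limit or range.

ROBOT

A 7-joint arm with a two-finger parallel gripper is mounted at the origin on the work surface. World frame = base frame: x ahead of the robot, y to its left, z up, the work surface at z = 0. Lengths are in m, angles in rad, forces in N, time in s.
With the tool pointing down it reaches from about 0.425 to 0.825 m from the base axis. Payload 3.6 kg.
Tool frame: the origin (TCP) lies on the centre line of the jaws, within the pads' length; the fingertips stand 22 mm ahead of it and the grasp point (between the pads) lies 3 mm ahead of it (env.nose_length is the distance from the TCP to the fingertips, in m); z points along the fingers, y is the line along which they close (so a half turn about z gives the same grasp; the last joint's range is limited). The gripper opens to 93 mm and grips with 3 to 60 N. Pads are 15 mm wide; open, the fingers measure 128 mm over their backs; the gripper's body (75 mm by 188 mm) begins 65 mm behind the grasp point.
Start: joints at [-1.278, 0.615, -0.013, 1.423, 0.008, 1.103, -0.04], TCP at [0.204, 0.617, 0.241] pointing down, gripper open.
Joint ranges: [-3.12, 3.12], [-0.3, 2.06], [-1.34, 1.32], [0.26, 2.42], [-1.36, 4.5], [0.01, 1.98], [-2.84, 2.84]. Speed limits (rad/s): [2.79, 2.79, 3.14, 3.14, 3.14, 3.14, 3.14].

INTERFACE

Orientations are given as [roll, pitch, yaw] about the fixed x, y, z axes, in that order (R = Rz(yaw) Ry(pitch) Rx(roll)).
In Python, from plant import env gives the robot as it stands. The module is installed in compiled form; this text tells all that it offers.
- The arm moves only by the tool step_arm, never from a script. Its argument "targets" is a list of rows, each a list of 7 numbers: the opening, from 0 (shut) to 1 (fully open), then the shift along the tool's x, y, z in m, then the turn, a rotation vector about the tool's x, y, z in rad. In form: [[claw, x, y, z, wx, wy, wz], ...]. A call has 1 to 20 rows; each row shifts and turns the commanded pose from where the row before left it, along the tool's axes as they then stand; what a row does not reach is not made up. A row lasts 1/10 s, in which the tool goes at most 50 mm and 8.59 degrees, less where a joint would pass 70% of its speed; a pose out of reach is approached as far as the arm can. A call is refused whole if a number of a shift passes 0.05 or a number of a turn 0.15, either way. A call with a gripper value outside its range is refused whole. The fingers move at their own pace and stop on an object; "grip_force" is the grip in N (left out, the last holds). Time passes only in rows, so rows that do not move let the fingers close. It gives the time, the measured TCP pose, the force, the opening and the grip force at its end, in the units of the state.
- env.get_state(): the state, without advancing time (a new reading comes with each control period).
- env.camera(name): name is "side" or "top" or "wrist"; returns the picture (480x640x3 uint8, blue, green, red); there is no depth.
- env.get_calibration(name): a dict with "K" (3x3 intrinsics, pixels), "k1" (the pictures are not rectified: a ray, as slopes to the right and down, at radius r is drawn at 1 + k1 r^2 times it, then the intrinsics apply), "xyz" and "attitude" of the camera in the world. Camera axes: x right, y up, looking along -z (the intrinsics and any distortion apply to the point x, -y, -z); pixel columns grow to the right and rows downward; lengths in m; the calibration is good to about 2 mm. A picture is of the moment at which its call begins: read the wrist's pose just before it. get_calibration takes no time and is no camera call; for the wrist camera it gives the pose at the moment of the call.
- env.hand_in(): hands the job in; it is judged then, once.
Trained networks look in the newest picture that a camera, given by its name, has taken for a name from the list of things; names that differ only in an ending like _2 or _b are one class to them, and where a whole thing is asked for, a point or a joint stands for the part that bears it (a point fixed in the world has none). Each returns a list of dicts, best first, with "p" (0 to 1); they miss things now and then, are a little off and sometimes report something else, mostly with a low value. They report only what shows in the picture. A call takes as long as a camera call. They do not tell look-alikes from the thing itself.
- env.recognise(camera, label): "at" ([x, y, z] in m, in world coordinates, good to about 4 mm: the middle of the surface that is visible of it).
- env.silhouettes(camera, label): "mask" (480x640 bool, what is visible of it).
The state is a dict: "clock": time; "joint_positions": joint angles; "dq": joint speeds; "effort": joint torques, N m; "position": TCP position; "tool_rot": TCP orientation; "contact_force": force on the tool from outside, world axes, zero at the start; "torque": the same for the moment, N m; "opening": finger opening in m; "grip_force": force on a finger pad.
Only numpy, scipy, OpenCV 4.12 (cv2) and the standard library are available. Lean on these libraries where they do the work, as an engineer would, in place of code of your own. Each camera call takes 0.05 s, during which the arm holds its last target. There are 200 camera calls.

## Working session

There is one attempt and no reset: what is moved stays moved. The work goes in short steps, Python scripts to look and compute and a tool call to move; the robot and the scene stay as the last step left them, time stands still between calls to the robot, and variables do not carry over. Pictures are saved under pics/ and viewed, at most 10 in all, crops included, and the job is handed in when it is done.

Besides the shell and the picture viewer there is one more tool, called after "Emit:" as a command line: name --pt "numbers of a row" for each row, then --argument value for the rest. step_arm: Moves the arm, as the interface text tells. Its arguments: {"type":"object","properties":{"targets":{"type":"array"},"grip_force":{"type":"number"}},"required":["targets"]}

```bash
mkdir -p pics
cat > h.py <<'E'
import numpy as np, cv2
from plant import env
from scipy.spatial.transform import Rotation as R
def proj(cal,P):
    K=np.array(cal["K"]);Rm=R.from_euler('xyz',cal["attitude"]).as_matrix() if np.size(cal["attitude"])==3 else np.array(cal["attitude"])
    c=(np.atleast_2d(P)-cal["xyz"])@Rm
    s=np.c_[c[:,0],-c[:,1]]/(-c[:,2:3]); s=s*(1+cal["k1"]*(s**2).sum(1,keepdims=True))
    return s@K[:2,:2].T+K[:2,2]
def ray(cal,uv,z):
    K=np.array(cal["K"]);Rm=R.from_euler('xyz',cal["attitude"]).as_matrix()
    d=(np.atleast_2d(uv)-K[:2,2])/[K[0,0],K[1,1]];s=d.copy()
    for _ in range(20): s=d/(1+cal["k1"]*(s**2).sum(1,keepdims=True))
    w=np.c_[s[:,0],-s[:,1],-np.ones(len(s))]@Rm.T
    return np.array(cal["xyz"])+w*((z-cal["xyz"][2])/w[:,2:3])
E
python3 - <<'E'
from h import *
a=[]
for n in("top","side"):
    im=env.camera(n);cv2.imwrite(f"pics/{n}.png",im)
    c=env.get_calibration(n);print(n,c)
    for l in("jar","pad_centre"):
        for d in env.recognise(n,l):print(l,round(d["p"],2),np.round(d["at"],3),proj(c,d["at"]).round())
s=env.get_state();print(s)
E
```

```text
top {'K': array([[452.81507552,   0.        , 320.30289927],
       [  0.        , 452.81507552, 231.32765312],
       [  0.        ,   0.        ,   1.        ]]), 'k1': -0.05323220752342105, 'xyz': array([0.41383591, 0.0032515 , 0.83833079]), 'attitude': array([ 0.12021239,  0.03543387, -1.58898307])}
jar 0.93 [ 0.679 -0.182  0.063] [[438. 132.]]
jar 0.76 [ 0.615 -0.091  0.062] [[388. 169.]]
jar 0.75 [ 0.514 -0.008  0.066] [[342. 227.]]
pad_centre 0.93 [0.527 0.259 0.082] [[186. 222.]]
side {'K': array([[510.34951048,   0.        , 319.67162056],
       [  0.        , 510.34951048, 239.01118076],
       [  0.        ,   0.        ,   1.        ]]), 'k1': 0.007729161346481995, 'xyz': array([ 0.45139594, -0.7334585 ,  0.6445782 ]), 'attitude': array([ 0.93394275,  0.01051757, -0.05308181])}
jar 0.96 [ 0.525 -0.025  0.051] [[343. 269.]]
jar 0.71 [ 0.618 -0.107  0.053] [[403. 296.]]
jar 0.71 [ 0.676 -0.208  0.055] [[452. 339.]]
pad_centre 0.85 [0.534 0.25  0.081] [[336. 179.]]
pad_centre 0.8 [ 0.286 -0.207  0.078] [[193. 341.]]
{'clock': 0.3, 'joint_positions': array([-1.2774874 ,  0.61530018, -0.01261526,  1.42388256,  0.00810355,
        1.10337882, -0.04036038]), 'dq': array([ 7.24120755e-04, -1.24393681e-03,  6.22566420e-04, -3.49746200e-03,
        2.86724350e-04,  3.45527268e-04, -6.63646930e-05]), 'effort': array([-1.03253369e-03, -4.58295643e+01,  2.08510472e-01, -1.65656912e+01,
       -6.10108464e-02,  1.69283379e-02,  1.59187239e-04]), 'position': array([0.20424886, 0.6168102 , 0.24021995]), 'tool_rot': array([-3.14067337e+00, -1.34181636e-05,  2.82188319e+00]), 'contact_force': array([-0.04462499, -0.54103699,  0.05697246]), 'torque': array([-0.03213169, -0.04605794, -0.04297108]), 'grip_force': 0.0, 'opening': 0.09253646513369923}
```

View pics/top.png

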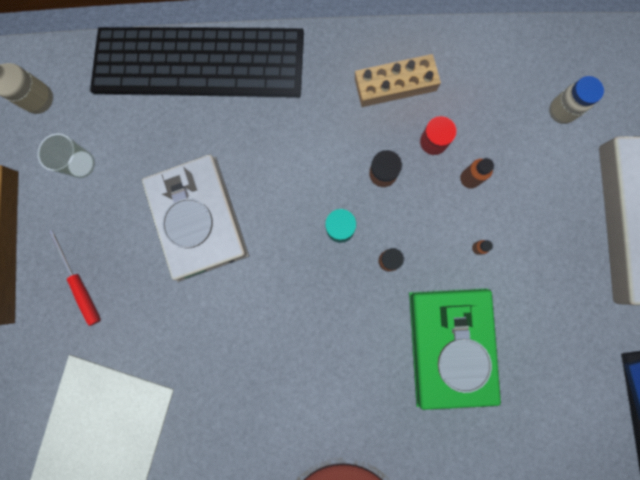

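View pics/side.png

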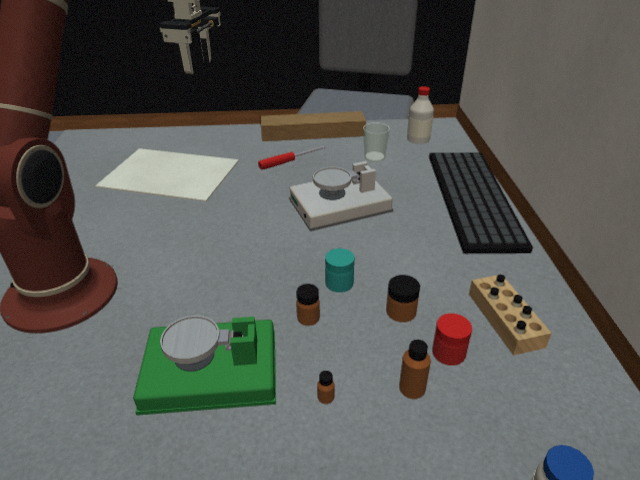

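The amber, wide piece with the black cap is at top (387,166) / side (403,298). Red (440,133) and turquoise (341,225) are look-alikes, and the other amber pieces (391,259), (481,170), (483,247) are narrower. The white lift is at top (190,220); the one at (460,350) is green, so not meant. I'll confirm with a crop and measure.

Run:
```python
from h import *
t=cv2.imread("pics/top.png");s=cv2.imread("pics/side.png")
a=cv2.resize(t[120:280,300:500],(400,320),interpolation=2);b=cv2.resize(s[240:400,290:490],(400,320),interpolation=2)
cv2.imwrite("pics/crop.png",np.hstack([a,b]))
cT=env.get_calibration("top");cS=env.get_calibration("side")
def cont(cal,cam,label,near):
    best=[d["mask"] for d in env.silhouettes(cam,label) if np.hypot(*(np.argwhere(d["mask"]).mean(0)[::-1]-near))<25]
    return best[0] if best else None
from scipy.optimize import minimize
th=np.linspace(0,2*np.pi,60)
def cyl(x,y,r,z0,z1): return np.vstack([np.c_[x+r*np.cos(th),y+r*np.sin(th),0*th+z] for z in(z0,z1)])
env.camera("top");env.camera("side")
for nm,lab,g,nT,nS,(r,z0,z1) in[("jar","jar",(.615,-.098),(387,166),(403,298),(.027,0,.064))]:
  for cam,cal,n in(("top",cT,nT),("side",cS,nS)):
    m=cont(cal,cam,lab,n)
    if m is None: print(cam,"none");continue
    def f(p):
        q=np.zeros((960,1280),np.uint8);h=cv2.convexHull(proj(cal,cyl(*p,r,z0,z1)).astype(np.float32))
        q=np.zeros((480,640),np.uint8);cv2.fillConvexPoly(q,np.round(h*16).astype(np.int32),1,shift=4)
        return -(q.astype(bool)&m).sum()/(q.astype(bool)|m).sum()
    o=minimize(f,g,method="Nelder-Mead",options=dict(initial_simplex=[g,(g[0]+.01,g[1]),(g[0],g[1]+.01)]));print(nm,cam,o.x.round(4),o.fun)
# cap circle by dark pixels
g=t[140:195,362:412];m=(g.max(2)<45).astype(np.uint8);c=max(cv2.findContours(m,0,1)[0],key=cv2.contourArea)
(u,v),rr=cv2.minEnclosingCircle(c);print("cap",u+362,v+140,rr)
for cam,cal,n,img in(("top",cT,(188,223),t),("side",cS,(333,180),s)):
    for d in env.silhouettes(cam,"pad_centre"):
        y,x=np.where(d["mask"]);print(cam,round(d["p"],2),x.mean(),y.mean(),x.min(),x.max(),y.min(),y.max())
# corners of white base, top view (z=.04), and post
uv=[(142,181),(212,155),(245,252),(176,279)]
print(ray(cT,uv,.04).round(4),ray(cT,[(188,223)],.084).round(4),ray(cT,[(176,176)],.09).round(4))
```

```text
jar top [ 0.6234 -0.0896] -0.9500489715964741
jar side [ 0.6233 -0.0892] -0.9388888888888889
cap 390.0 180.0 9.999999747378752e-05
top 0.92 464.2671009771987 363.56148208469057 438 491 330 392
top 0.56 186.82071323888619 221.7845627747924 163 212 192 248
side 0.81 191.5859342488556 339.6666666666667 160 227 316 364
side 0.79 333.0021551724138 179.73168103448276 313 356 167 196
[[0.6117 0.3571 0.04  ]
 [0.6566 0.2264 0.04  ]
 [0.4768 0.1646 0.04  ]
 [0.4309 0.2891 0.04  ]] [[0.5249 0.2542 0.084 ]] [[0.6063 0.2749 0.09  ]]
```

View pics/crop.png

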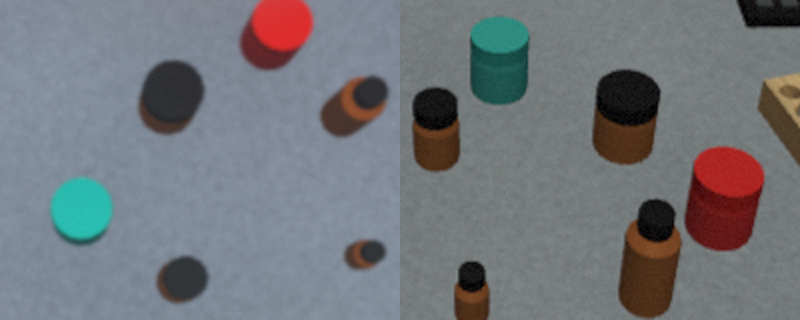

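Crop confirms it: the wide amber jar with the black cap (left half at (172,95), right half at (627,115)). Both cameras agree on (0.623, -0.089). Moving over it.

Emit:
step_arm --pt "1 -0.031 -0.027 0 0 0 0" --pt "1 -0.031 -0.027 0 0 0 0" --pt "1 -0.031 -0.027 0 0 0 0" --pt "1 -0.031 -0.027 0 0 0 0" --pt "1 -0.031 -0.027 0 0 0 0" --pt "1 -0.031 -0.027 0 0 0 0" --pt "1 -0.031 -0.027 0 0 0 0" --pt "1 -0.031 -0.027 0 0 0 0" --pt "1 -0.031 -0.027 0 0 0 0" --pt "1 -0.031 -0.027 0 0 0 0" --pt "1 -0.031 -0.027 0 0 0 0" --pt "1 -0.031 -0.027 0 0 0 0" --pt "1 -0.031 -0.027 0 0 0 0" --pt "1 -0.031 -0.027 0 0 0 0" --pt "1 -0.031 -0.027 0 0 0 0" --pt "1 -0.031 -0.027 0 0 0 0" --pt "1 -0.031 -0.027 0 0 0 0" --pt "1 -0.031 -0.027 0 0 0 0" --pt "1 -0.031 -0.027 0 0 0 0" --pt "1 -0.031 -0.027 0 0 0 0"

```text
clock: 2.6
position: [0.6239, -0.092, 0.2409]
tool_rot: [3.141, 0.0, 2.822]
contact_force: [0.5, 1.2, 0.2]
opening: 0.0932
grip_force: 0.0
```

Emit:
step_arm --pt "1 0 0 0 0 0 0.118" --pt "1 0 0 0 0 0 0.118" --pt "1 0 0 0 0 0 0.118" --pt "1 0 0 0 0 0 0.118" --pt "1 0 0 0 0 0 0" --pt "1 0 0 0 0 0 0"

```text
clock: 3.2
position: [0.6232, -0.0904, 0.2407]
tool_rot: [-3.141, 0.0, 2.353]
contact_force: [0.2, -0.8, 0.3]
opening: 0.0926
grip_force: 0.0
```

```bash
cat >> h.py <<'E'
def rel(P):
    s=env.get_state();T=R.from_euler('xyz',s["tool_rot"])
    d=T.inv().apply(np.array(P)-s["position"]);y=T.as_matrix()[:,1]
    print("t",s["clock"],"pos",s["position"].round(4),"rot",s["tool_rot"].round(3),"yang",np.degrees(np.arctan2(y[1],y[0])).round(1),"F",s["contact_force"].round(2),"open",s["opening"],"d tool",d.round(4),"q7",s["joint_positions"].round(2))
E
python3 - <<'E'
from h import *
rel((.6233,-.0894,.041))
cS=env.get_calibration("side");print(ray(cS,[(332.5,179.5)],.084), proj(cS,[.525,.254,.084]))
im=env.camera("wrist");c=env.get_calibration("wrist");print(proj(c,[[.6233,-.0894,.064],[.6233,-.0894,0]]))
cv2.imwrite("pics/w1.png",im)
E
```

```text
t 3.2 pos [ 0.6232 -0.0904  0.2407] rot [-3.141  0.     2.353] yang 44.8 F [ 0.23 -0.83  0.27] open 0.09261900455848517 d tool [0.0006 0.0008 0.1997] q7 [-0.02  0.59  0.22  1.49 -0.14  1.08  1.01]
[[0.5254112  0.24082276 0.084     ]] [[331.87842098 176.52925576]]
[[318.38208094 218.54987577]
 [318.38704353 203.37063415]]
```

View pics/w1.png

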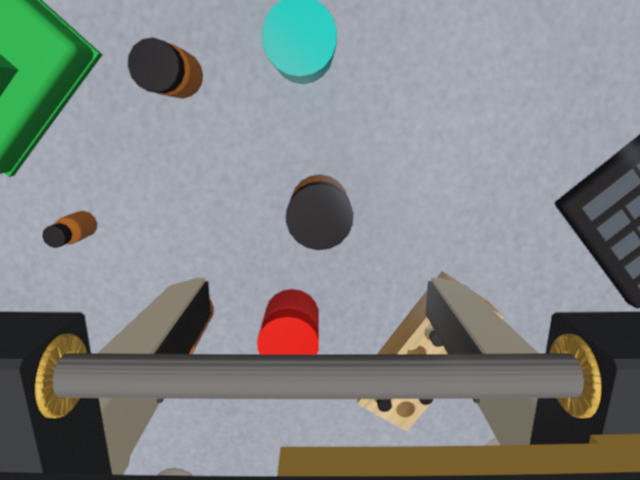

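The wrist picture shows the cap at (319,215), centred between the fingers, which are clear of the red piece (290,330). Descend and grip.

Emit:
step_arm --pt "1 0 0 0.03 0 0 0" --pt "1 0 0 0.03 0 0 0" --pt "1 0 0 0.03 0 0 0" --pt "1 0 0 0.03 0 0 0" --pt "1 0 0 0.025 0 0 0" --pt "1 0 0 0.025 0 0 0" --pt "1 0 0 0.02 0 0 0" --pt "1 0 0 0.01 0 0 0" --pt "1 0 0 0 0 0 0" --pt "0 0 0 0 0 0 0" --pt "0 0 0 0 0 0 0" --pt "0 0 0 0 0 0 0" --pt "0 0 0 0 0 0 0" --pt "0 0 0 0 0 0 0" --pt "0 0 0 0 0 0 0" --grip_force 35

```text
clock: 4.75
position: [0.6236, -0.0903, 0.0411]
tool_rot: [3.141, 0.001, 2.35]
contact_force: [-0.5, 0.3, 1.9]
opening: 0.0534
grip_force: 35.0
```

Emit:
step_arm --pt "0 0 0 -0.015 0 0 0" --pt "0 0 0 -0.025 0 0 0" --pt "0 0 0 -0.03 0 0 0" --pt "0 0 0 -0.03 0 0 0" --pt "0 0 0 -0.03 0 0 0" --pt "0 0 0 -0.03 0 0 0" --pt "0 0 0 0 0 0 -0.126" --pt "0 0 0 0 0 0 -0.126" --pt "0 0 0 0 0 0 -0.126" --pt "0 0 0 0 0 0 -0.126" --pt "0 0 0 0 0 0 -0.126" --pt "0 0 0 0 0 0 -0.126" --pt "0 0 0 0 0 0 -0.126" --pt "0 0 0 0 0 0 -0.126" --pt "0 0 0 0 0 0 -0.126"

```text
clock: 6.25
position: [0.6224, -0.0909, 0.201]
tool_rot: [-3.141, -0.001, -2.795]
contact_force: [-0.9, 0.2, -2.5]
opening: 0.0534
grip_force: 35.0
```

Emit:
step_arm --pt "0 -0.001 0.015 0 0 0 0" --pt "0 -0.001 0.022 0 0 0 0" --pt "0 -0.001 0.022 0 0 0 0" --pt "0 -0.001 0.022 0 0 0 0" --pt "0 -0.001 0.022 0 0 0 0" --pt "0 -0.001 0.022 0 0 0 0" --pt "0 -0.001 0.022 0 0 0 0" --pt "0 -0.001 0.022 0 0 0 0" --pt "0 -0.001 0.015 0 0 0 0" --pt "0 0 0 0 0 0 0"

```text
clock: 7.25
position: [0.5686, 0.0898, 0.201]
tool_rot: [3.139, 0.0, -2.795]
contact_force: [0.8, -0.5, -2.6]
opening: 0.053
grip_force: 35.0
```

Run:
```python
from h import *
rel((.525,.252,.13))
im=env.camera("wrist");c=env.get_calibration("wrist");print(c["xyz"])
for d in env.recognise("wrist","pad_centre"):print(d)
cT=env.get_calibration("top");cS=env.get_calibration("side")
th=np.linspace(0,2*np.pi,60)
from scipy.optimize import least_squares
for q in((.525,.254),(.525,.247)):
  p=proj(c,[[*q,.080]]);print(q,p)
cv2.imwrite("pics/w2.png",im)
# refine pad from top and side: bright-disc enlarged crop with model circles (r=.043,z=.084)
out=[]
for n,cal,(x0,y0) in(("top",cT,(138,148)),("side",cS,(280,140))):
    im=cv2.imread(f"pics/{n}.png")[y0:y0+130 if 0 else y0+100,x0:x0+100];im=cv2.resize(im,None,fx=4,fy=4,interpolation=2)
    for q,col in(((.525,.252),(0,0,255)),):
        P=np.c_[q[0]+.043*np.cos(th),q[1]+.043*np.sin(th),0*th+.084]
        cv2.polylines(im,[np.round((proj(cal,P)-[x0,y0]+.5)*4).astype(np.int32)],True,col,1)
    out.append(im)
cv2.imwrite("pics/pad.png",np.hstack(out))
```

```text
t 7.25 pos [0.5686 0.0898 0.201 ] rot [ 3.139  0.    -2.795] yang 109.8 F [ 0.77 -0.52 -2.61] open 0.05297560626519201 d tool [-0.0141  0.1672  0.0714] q7 [-0.12  0.54 -0.11  1.7   0.07  0.91  1.66]
[0.50105095 0.06399854 0.34507206]
{'at': [0.5183, 0.2508, 0.0784], 'p': 0.58}
(0.525, 0.254) [[571.62709393 257.78342372]]
(0.525, 0.247) [[562.57508243 254.44839842]]
```

View pics/w2.png

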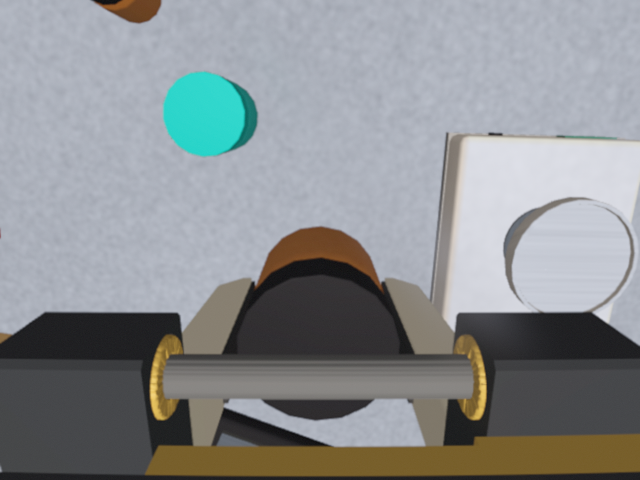

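View pics/pad.png

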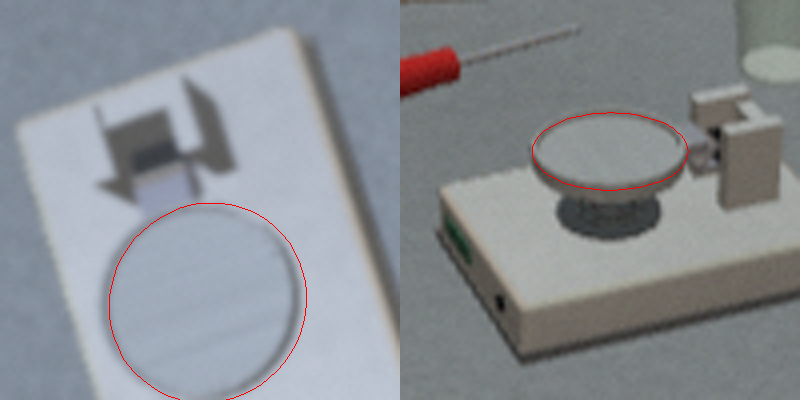

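Wrist picture: pad rim centre ≈ (571,258), matching pad at (0.525, 0.254). The overlay on the top/side crops agrees within 2 mm, so I'm moving over the pad.

Emit:
step_arm --pt "0 -0.002 0.015 0 0 0 0" --pt "0 -0.002 0.022 0 0 0 0" --pt "0 -0.002 0.022 0 0 0 0" --pt "0 -0.002 0.022 0 0 0 0" --pt "0 -0.002 0.022 0 0 0 0" --pt "0 -0.002 0.022 0 0 0 0" --pt "0 -0.002 0.022 0 0 0 0" --pt "0 0 0.015 0 0 0 0" --pt "0 0 0.007 0 0 0 0" --pt "0 0 0 0 0 0 0" --pt "0 0 0 0.02 0 0 0" --pt "0 0 0 0.02 0 0 0" --pt "0 0 0 0.02 0 0 0" --pt "0 0 0 0.01 0 0 0" --pt "0 0 0 0 0 0 0"

```text
clock: 8.85
position: [0.526, 0.248, 0.1293]
tool_rot: [-3.14, -0.003, -2.801]
contact_force: [0.2, 0.0, -2.3]
opening: 0.0533
grip_force: 35.0
```

Run:
```python
from h import *
rel((.525,.254,.121))
a=env.camera("side")[110:235,250:420];b=env.camera("top")[130:290,100:260]
cv2.imwrite("pics/p1.png",np.hstack([cv2.resize(a,(476,350),interpolation=2),cv2.resize(b,(320,350),interpolation=2)]))
```

```text
t 8.85 pos [0.526  0.248  0.1293] rot [-3.140e+00 -3.000e-03 -2.801e+00] yang 109.5 F [ 0.19  0.04 -2.3 ] open 0.053333248213785225 d tool [-0.0011  0.006   0.0083] q7 [-0.42  0.64 -0.1   1.75  0.09  0.76  1.35]
```

View pics/p1.png

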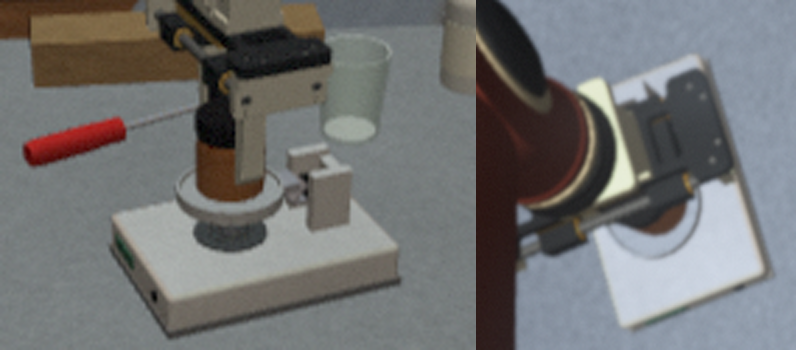

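The jar hangs over the pad (side crop (230,170)), 6 mm short in y. Correct, then lower to contact.

Emit:
step_arm --pt "0 -0.001 0.006 0 0 0 0" --pt "0 0 0 0 0 0 0" --pt "0 0 0 0.004 0 0 0" --pt "0 0 0 0.004 0 0 0" --pt "0 0 0 0.002 0 0 0" --pt "0 0 0 0 0 0 0" --pt "0 0 0 0 0 0 0" --grip_force 50

```text
clock: 9.65
position: [0.5251, 0.2556, 0.121]
tool_rot: [-3.141, -0.0, -2.799]
contact_force: [-1.4, -1.0, 2.9]
opening: 0.0528
grip_force: 50.0
```

Emit:
step_arm --pt "0 0 0 0.003 0 0 0" --pt "0 0 0 0.003 0 0 0" --pt "0 0 0 0.003 0 0 0" --pt "0 0 0 0.003 0 0 0" --pt "0 0 0 0.003 0 0 0" --pt "0 0 0 0.003 0 0 0" --pt "0 0 0 0.003 0 0 0" --pt "0 0 0 0.003 0 0 0" --pt "0 0 0 0 0 0 0" --pt "0 0 0 0 0 0 0"

```text
clock: 10.65
position: [0.5253, 0.2556, 0.0982]
tool_rot: [-3.141, 0.0, -2.799]
contact_force: [-3.8, -0.7, 10.4]
opening: 0.0531
grip_force: 50.0
```

Emit:
step_arm --pt "0 0 0 0.002 0 0 0" --pt "0 0 0 0 0 0 0" --pt "0 0 0 0 0 0 0" --pt "0 0 0 0 0 0 0" --pt "0 0 0 0 0 0 0" --pt "0 0 0 0 0 0 0" --pt "0 0 0 0 0 0 0" --pt "0 0 0 0 0 0 0" --pt "0 0 0 0 0 0 0" --pt "0 0 0 0 0 0 0"

```text
clock: 11.65
position: [0.5253, 0.2557, 0.0963]
tool_rot: [-3.141, 0.0, -2.799]
contact_force: [-3.8, -1.5, 10.2]
opening: 0.0531
grip_force: 50.0
```

Rise 4 mm, still gripping, to see whether the latch takes the load.

Emit:
step_arm --pt "0 0 0 -0.002 0 0 0" --pt "0 0 0 -0.002 0 0 0" --pt "0 0 0 -0.001 0 0 0" --pt "0 0 0 0 0 0 0" --pt "0 0 0 0 0 0 0"

```text
clock: 12.15
position: [0.5253, 0.2556, 0.1011]
tool_rot: [-3.141, 0.0, -2.8]
contact_force: [-3.0, -1.3, 9.4]
opening: 0.0532
grip_force: 50.0
```

Emit:
step_arm --pt "0 0 0 -0.001 0 0 0" --pt "0 0 0 0 0 0 0" --pt "0 0 0 0 0 0 0"

```text
clock: 12.45
position: [0.5253, 0.2557, 0.1012]
tool_rot: [-3.141, 0.0, -2.8]
contact_force: [-2.1, -1.5, 6.7]
opening: 0.0533
grip_force: 50.0
```

Emit:
step_arm --pt "0 0 0 -0.001 0 0 0" --pt "0 0 0 0 0 0 0" --pt "0 0 0 0 0 0 0"

```text
clock: 12.75
position: [0.5254, 0.2557, 0.1013]
tool_rot: [-3.141, -0.0, -2.799]
contact_force: [-0.8, -0.4, 1.0]
opening: 0.0531
grip_force: 50.0
```

Emit:
step_arm --pt "0 0 0 -0.001 0 0 0" --pt "0 0 0 0 0 0 0" --pt "0 0 0 0 0 0 0"

```text
clock: 13.05
position: [0.5252, 0.2557, 0.1023]
tool_rot: [3.142, -0.0, -2.799]
contact_force: [-0.7, -0.0, -1.7]
opening: 0.0531
grip_force: 50.0
```

The force fell to zero with the pad standing at about 20 mm, so it is latched. Set the jar down 1 mm, release and retreat.

Emit:
step_arm --pt "0 0 0 0.001 0 0 0" --pt "0 0 0 0 0 0 0" --pt "0.62 0 0 0 0 0 0" --pt "0.7 0 0 0 0 0 0" --pt "0.8 0 0 0 0 0 0" --pt "1 0 0 0 0 0 0" --pt "1 0 0 0 0 0 0" --pt "1 0 0 0 0 0 0" --pt "1 0 0 -0.01 0 0 0" --pt "1 0 0 -0.02 0 0 0" --pt "1 0 0 -0.03 0 0 0" --pt "1 0 0 -0.03 0 0 0" --pt "1 0 0 -0.03 0 0 0" --pt "1 0 0 -0.03 0 0 0" --pt "1 0 0 0 0 0 0" --pt "1 0 0 0 0 0 0"

```text
clock: 14.65
position: [0.5253, 0.2558, 0.2526]
tool_rot: [3.141, 0.002, -2.799]
contact_force: [-0.1, -0.8, -0.3]
opening: 0.0931
grip_force: 0.0
```

Run:
```python
from h import *
rel((.525,.254,.121))
cS=env.get_calibration("side");im=env.camera("side");th=np.linspace(0,2*np.pi,60)
a=cv2.resize(im[110:235,250:420],None,fx=4,fy=4,interpolation=2)
b=a.copy()
for z,r,c in((.064,.043,(0,0,255)),(.124,.027,(0,255,0))):
    P=np.c_[.525+r*np.cos(th),.254+r*np.sin(th),0*th+z];cv2.polylines(b,[np.round((proj(cS,P)-[250,110]+.5)*4).astype(np.int32)],True,c,1)
cv2.imwrite("pics/f.png",cv2.resize(b,(680,500)))
```

```text
t 14.65 pos [0.5253 0.2558 0.2526] rot [ 3.141e+00  2.000e-03 -2.799e+00] yang 109.6 F [-0.07 -0.78 -0.3 ] open 0.09305833914343052 d tool [ 0.0011 -0.0016  0.1316] q7 [-0.42  0.5  -0.11  1.6   0.06  1.04  1.36]
```

View pics/f.png

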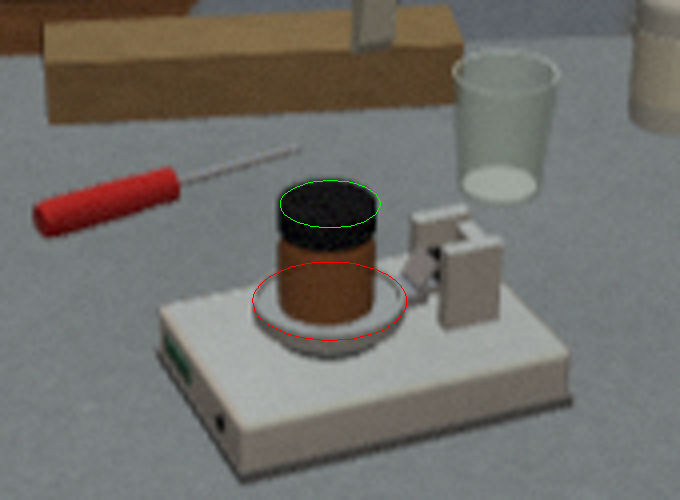

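The picture shows the pad down at the predicted latched height (rim at (330,300)), with the jar upright and well inside it (cap at (328,205)) and the gripper clear.

```bash
python3 -c "
from plant import env
print(env.hand_in())"
```

```text
the job is handed in; nothing more can be done
None
```

I handed the job in at about 15 s on the robot's clock: the amber jar stands upright in the white lift's pad, and the pad stayed latched about 20 mm down after I let go.

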